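Gauge a die carrier and hold it in the blasting slot

ROBOT

A 7-joint arm with a two-finger parallel gripper is mounted at the origin on the work surface. World frame = base frame: x ahead of the robot, y to its left, z up, the work surface at z = 0. Lengths are in m, angles in rad, forces in N, time in s.
With the tool pointing down it reaches from about 0.4 to 0.85 m from the base axis. Payload 4.5 kg.
Tool frame: the origin (TCP) lies between the finger pads; the fingertips stand 19 mm ahead of it and the grasp point (between the pads) is the TCP (r.tips_ahead is the distance from the TCP to the fingertips, in m); z points along the fingers, y is the line along which they close (so a half turn about z gives the same grasp; the last joint's range is limited). The gripper opens to 88 mm and grips with 3 to 60 N. Pads are 18 mm wide; open, the fingers measure 123 mm over their backs; the gripper's body (75 mm by 187 mm) begins 45 mm behind the grasp point.
Start: joints at [-1.224, 0.689, -0.195, 1.565, 0.157, 0.902, -0.215], TCP at [0.192, 0.595, 0.258] pointing down, gripper open.
Joint ranges: [-3.01, 3.01], [-0.46, 2.08], [-1.47, 1.51], [0.13, 2.56], [-1, 4.14], [0.04, 2.09], [-2.66, 2.66]. Speed limits (rad/s): [2.57, 2.57, 3.14, 3.14, 3.14, 3.14, 3.14].

INTERFACE

Orientations are given as a unit quaternion [x, y, z, w].
In Python, from plant import r, cams, models gives the robot as it stands. The module is installed in compiled form; this text tells all that it offers.
- The arm moves only by the tool jog_arm, never from a script. Its arguments are lists of equal length, an entry for each row: "turn": the turn, a rotation vector about the tool's x, y, z in rad, a list of three; "translation": the shift along the tool's x, y, z in m, a list of three; "grip": the closure, from 0 (fully open) to 1 (shut). In form: {"turn": [[ax, ay, az], ...], "translation": [[tx, ty, tz], ...], "grip": [grip, ...]}. A call has 1 to 20 rows; each row is the pose to reach, as a shift and turn from the pose commanded when the call began, along the tool's axes at that moment; what a row does not reach only later rows make up. A row lasts 1/8 s, in which the tool goes at most 62.5 mm and 10.7 degrees, less where a joint would pass 70% of its speed; a pose out of reach is approached as far as the arm can. A call with a gripper value outside its range is refused whole. The fingers move at their own pace and stop on an object; "force" is the grip in N (left out, the last holds). Time passes only in rows, so rows that repeat a pose let the fingers close. It gives the time, the measured TCP pose, the force, the opening and the grip force at its end, in the units of the state.
- r.get_state(): the state, without advancing time (a new reading comes with each control period).
- cams.snapshot(name): name is "side" or "top" or "wrist"; returns the picture (400x640x3 uint8, red, green, blue); there is no depth.
- cams.camera_params(name): a dict with "fx", "fy", "cx", "cy" (pixels), "eye" and "orientation" of the camera in the world. Camera axes: x right, y up, looking along -z (the intrinsics and any distortion apply to the point x, -y, -z); pixel columns grow to the right and rows downward; lengths in m; the calibration is good to about 2 mm. The wrist camera is an equidistant fisheye: a pixel r from the principal point sees the ray r / f radians off the axis. A picture is of the moment at which its call begins: read the wrist's pose just before it. camera_params takes no time and is no camera call; for the wrist camera it gives the pose at the moment of the call.
- r.finish_job(): hands the job in; it is judged then, once.
Trained networks look in the newest picture that a camera, given by its name, has taken for a name from the list of things; names that differ only in an ending like _2 or _b are one class to them, and where a whole thing is asked for, a point or a joint stands for the part that bears it (a point fixed in the world has none). Each returns a list of dicts, best first, with "p" (0 to 1); they miss things now and then, are a little off and sometimes report something else, mostly with a low value. They report only what shows in the picture. A call takes as long as a camera call. They do not tell look-alikes from the thing itself.
- models.find_in(camera, name): "position" ([x, y, z] in m, in world coordinates, good to about 4 mm: the middle of the surface that is visible of it).
- models.masks_of(camera, name): "pixels" (400x640 bool, what is visible of it).
- models.place_of(camera, name): "position" ([x, y, z] in m, in world coordinates, good to about 4 mm: a listed point, or the origin of a listed thing).
The state is a dict: "clock": time; "q": joint angles; "qd": joint speeds; "joint_torque": joint torques, N m; "tool_pos": TCP position; "eef_rot": TCP orientation; "contact_force": force on the tool from outside, world axes, zero at the start; "moment": the same for the moment, N m; "opening": opening from 0.0 (shut) to 1.0 (fully open); "finger_force": force on a finger pad.
Only numpy, scipy, OpenCV 4.12 (cv2) and the standard library are available. Lean on these libraries where they do the work, as an engineer would, in place of code of your own. Each camera call takes 0.05 s, during which the arm holds its last target. There are 200 camera calls.

TASK

Of the three die carriers (upright aluminium blocks with a bore) only the one with the widest bore fits the gauge pin: slide it down over the pin until it stands on the gauge's base to prove the fit, then draw it off and pass its lower end through the slot in the roof of the blasting box. Finish while still holding it there in the gripper, upright, still, with at least the lower third of it inside the box and without leaning hard on the slot's edges. Leave the other two carriers and the plaster casts standing where they are.

Things in the scene. Friction and masses are not known exactly. Their poses are not given: they have to be found in the camera images.
- carrier_wide: aluminium die carrier, an upright flat-sided sleeve 24 mm (its x) by 40 mm (its y) by 90 mm tall (its z, upright), about 0.2 kg, standing loose on the bench, with a round bore of 12 mm diameter along its axis from top to bottom; the widest bore of the three: this is the one that fits the pin. Origin: centre of its underside, on the bore's axis.
- carrier_narrow1: aluminium die carrier, an upright flat-sided sleeve 24 mm (its x) by 40 mm (its y) by 90 mm tall (its z, upright), about 0.2 kg, standing loose on the bench, with a round bore of 6 mm diameter along its axis from top to bottom, too narrow for the pin; otherwise the same. Origin: centre of its underside, on the bore's axis.
- carrier_narrow2: aluminium die carrier, an upright flat-sided sleeve 24 mm (its x) by 40 mm (its y) by 90 mm tall (its z, upright), about 0.2 kg, standing loose on the bench, with a round bore of 6 mm diameter along its axis from top to bottom, too narrow for the pin; otherwise the same. Origin: centre of its underside, on the bore's axis.
- gauge_seat (a point): fit gauge fixed to the bench: dark round base 72 mm across and 12 mm high with an upright steel pin of 10 mm diameter in its middle. The pin rises 40 mm above the base's top; its last 8 mm taper to a 3 mm tip. This point lies on the pin's axis at the base's top face (12 mm above the bench), z up.
- slot (a point): centre of the slot's mouth, at the roof's top face, 140 mm above the bench. The slot is a rectangular through opening 26 mm (along this frame's x) by 42 mm (along its y), 2 mm more than the carrier in each direction, in a 10 mm thick roof, with a 2 mm chamfer round the mouth; z points up. Below the roof the box is hollow for 120 mm. A carrier enters with its x axis along the slot's x, either way round.
- blaster: low blasting box fixed to the bench: white housing 220 mm (its x) by 240 mm (its y), 140 mm high, with a flat grey roof; the slot's centre lies 30 mm from the middle of the roof towards the box's -x side. Origin: centre of its underside; z up.
- cast1: plaster dental cast, bystander, 66 by 66 mm, 39 mm high, loose on the bench, origin at the centre of its underside
- cast2: plaster dental cast, bystander, 66 by 66 mm, 39 mm high, loose on the bench, origin at the centre of its underside
- cast3: plaster dental cast, bystander, 66 by 66 mm, 39 mm high, loose on the bench, origin at the centre of its underside
Not all that is in view belongs to the job. What is shaped like the carrier_wide but green or red is not meant.

How it is judged:
By the outcome, as a careful person would: the job done as asked, in the order asked, and still so for the second after the job is handed in, while the arm keeps its last pose, push and grip.
It also fails if it takes over 54 s, if anything falls off the work surface, if the arm or the gripper's body presses on something with over 40 N, if the wrist force passes 120 N, or if a joint passes its speed limit or range.

## Working session

There is one attempt and no reset: what is moved stays moved. The work goes in short steps, Python scripts to look and compute and a tool call to move; the robot and the scene stay as the last step left them, time stands still between calls to the robot, and variables do not carry over. Pictures are saved under pics/ and viewed, at most 10 in all, crops included, and the job is handed in when it is done.

Besides the shell and the picture viewer there is one more tool, called after "Request:" as a command line: name --argument value ..., lists and objects as JSON in quotes. jog_arm: Moves the arm, as the interface text tells. Its arguments: {"type":"object","properties":{"turn":{"type":"array"},"translation":{"type":"array"},"grip":{"type":"array"},"force":{"type":"number"}},"required":["turn","translation","grip"]}

```bash
mkdir -p pics; cat > h.py <<'E'
import numpy as np,cv2
from scipy.spatial.transform import Rotation as R
from plant import r,cams,models
def save(im,n): cv2.imwrite('pics/'+n,cv2.cvtColor(im,cv2.COLOR_RGB2BGR))
def proj(c,P,wrist=False):
    P=np.atleast_2d(P); v=R.from_quat(c['orientation']).inv().apply(P-np.array(c['eye'])); v=v*[1,-1,-1]
    if wrist:
        th=np.arctan2(np.hypot(v[:,0],v[:,1]),v[:,2]); n=np.hypot(v[:,0],v[:,1])+1e-12
        return np.c_[c['cx']+c['fx']*th*v[:,0]/n, c['cy']+c['fy']*th*v[:,1]/n]
    return np.c_[c['cx']+c['fx']*v[:,0]/v[:,2], c['cy']+c['fy']*v[:,1]/v[:,2]]
def ray(c,uv,wrist=False):
    x=(uv[0]-c['cx'])/c['fx'];y=(uv[1]-c['cy'])/c['fy']
    if wrist:
        th=np.hypot(x,y);s=np.sin(th)/(th+1e-12);v=np.array([x*s,y*s,np.cos(th)])
    else: v=np.array([x,y,1.])
    v=R.from_quat(c['orientation']).apply(v*[1,-1,-1]);return np.array(c['eye']),v/np.linalg.norm(v)
def atz(c,uv,z,wrist=False):
    e,d=ray(c,uv,wrist);return e+d*(z-e[2])/d[2]
E
python3 - <<'E'
from h import *
np.set_printoptions(precision=4,suppress=True)
for n in ['side','top','wrist']:
    im=cams.snapshot(n);save(im,n+'0.png');c=cams.camera_params(n);print(n,c)
    for t in ['carrier_wide','gauge_seat','slot','blaster','cast1']:
        for d in models.place_of(n,t):
            P=np.array(d['position']);print(n,t,P,round(d['p'],2),proj(c,P,n=='wrist')[0].round())
print(r.get_state())
E
```

```text
side {'fx': 376.8073102167393, 'fy': 376.8073102167393, 'cx': 316.09917775354006, 'cy': 204.28349922404362, 'eye': array([0.3942, 0.6767, 0.6279]), 'orientation': array([-0.0469,  0.4297,  0.8978, -0.0845])}
side carrier_wide [0.4688 0.269  0.0001] 0.91 [323. 325.]
side carrier_wide [0.4564 0.1865 0.0004] 0.64 [336. 292.]
side carrier_wide [0.5364 0.1887 0.0001] 0.62 [298. 287.]
side gauge_seat [0.4863 0.0804 0.0128] 0.94 [330. 249.]
side slot [ 0.5797 -0.2137  0.1437] 0.89 [314. 133.]
side blaster [ 0.6097 -0.2247  0.0025] 0.85 [306. 173.]
side cast1 [ 0.6679  0.1029 -0.0037] 0.97 [251. 251.]
side cast1 [ 0.3147 -0.165   0.    ] 0.97 [407. 197.]
side cast1 [ 0.7116  0.3352 -0.0003] 0.81 [188. 335.]
top {'fx': 426.1757426588936, 'fy': 426.1757426588936, 'cx': 313.2861777680475, 'cy': 197.8515214208308, 'eye': array([0.4641, 0.017 , 1.1244]), 'orientation': array([-0.0262,  0.0132,  0.7143, -0.6992])}
top carrier_wide [0.4692 0.2667 0.0045] 0.81 [227. 222.]
top carrier_wide [ 0.4562  0.1866 -0.0022] 0.74 [257. 226.]
top carrier_wide [ 0.5348  0.1883 -0.0005] 0.51 [256. 196.]
top gauge
[... 337 characters left out ...]
146, 'fy': 309.70691628693146, 'cx': 321.6562391364649, 'cy': 207.21654002544318, 'eye': array([0.1238, 0.6166, 0.3837]), 'orientation': array([-0.1149, -0.0839,  0.5828,  0.8001])}
{'clock': 0.9, 'q': array([-1.2242,  0.6891, -0.1946,  1.5653,  0.1573,  0.9025, -0.2151]), 'qd': array([ 0.0001,  0.0002, -0.0004,  0.0012,  0.0004, -0.0001, -0.0008]), 'joint_torque': array([  0.0001, -52.7472,  -1.267 , -15.3746,  -0.0519,  -0.001 ,
         0.    ]), 'tool_pos': array([0.1923, 0.5947, 0.2577]), 'eef_rot': array([0.1558, 0.9878, 0.    , 0.    ]), 'contact_force': array([ 0.3802,  0.2802, -0.4577]), 'moment': array([ 0.0683,  0.0413, -0.0147]), 'finger_force': 0.0, 'opening': 1.000811639842252}
```

View pics/side0.png

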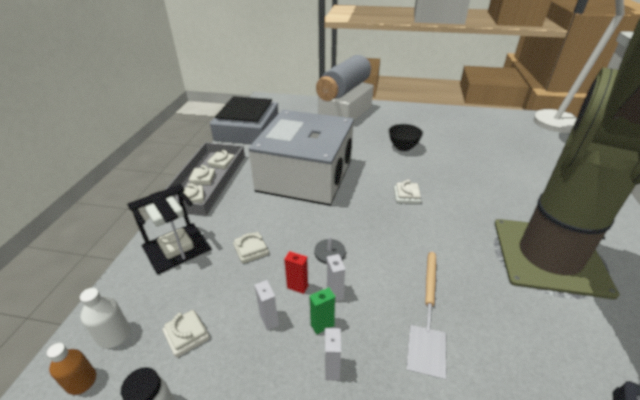

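View pics/top0.png

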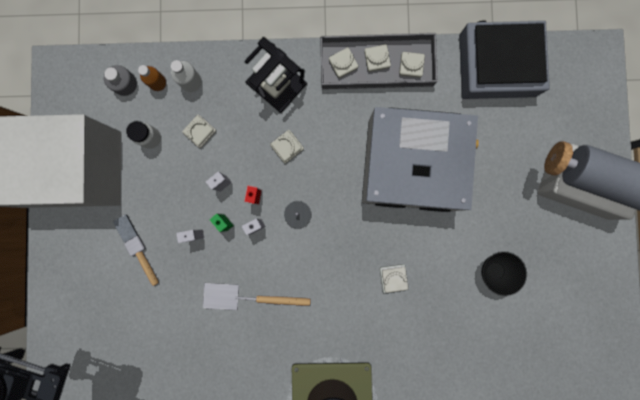

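Top view: grey blocks at (215,181), (185,236), (251,227); look-alikes are green (220,222) and red (252,194). The side view shows the same greys at (266,305), (333,355) and (336,278). The gauge is at (297,214) and the slot at (422,170). Next I check the bores in one close crop.

```bash
python3 - <<'E'
from h import *
np.set_printoptions(precision=4,suppress=True)
t=cams.snapshot('top');s=cams.snapshot('side')
a=cv2.resize(t[165:255,165:325],(800,450)[:2],interpolation=cv2.INTER_CUBIC)[:, :800]
b=[cv2.resize(s[y-10:y+35,x-25:x+25],(266,240),interpolation=cv2.INTER_CUBIC) for x,y in [(266,290),(333,335),(336,262)]]
a=cv2.resize(a,(640,360));bb=np.hstack(b);out=np.zeros((600,800,3),np.uint8);out[:360,:640]=a;out[360:,:798]=bb;save(out,'crop1.png')
c=cams.camera_params('top')
for uv in [(215,181),(185,236),(251,227)]: print(uv,atz(c,uv,.09))
cs=cams.camera_params('side')
for n in ['top','side']:
  for d in models.find_in(n,'carrier_wide')+models.masks_of(n,'carrier_wide'):
    print(n,round(d['p'],2),d.get('position'), np.argwhere(d['pixels']).mean(0)[::-1] if 'pixels' in d else '')
E
```

```text
(215, 181) [0.5686 0.2751 0.09  ]
(185, 236) [0.4359 0.3495 0.09  ]
(251, 227) [0.4544 0.1882 0.09  ]
top 0.61 [0.5408, 0.1837, 0.0883] 
top 0.5 [0.4685, 0.2635, 0.0889] 
top 0.47 [0.4547, 0.1843, 0.0916] 
top 0.72 None [252.9127 194.623 ]
top 0.56 None [221.7092 221.8794]
top 0.51 None [253.4402 225.7607]
top 0.2 None [393.4813 278.3141]
side 0.95 [0.4672, 0.2792, 0.0656] 
side 0.62 [0.4527, 0.2002, 0.0689] 
side 0.62 [0.5348, 0.1948, 0.0557] 
side 0.23 [0.4895, 0.0832, 0.0115] 
side 0.97 None [322.3715 310.4086]
side 0.84 None [296.4994 272.3495]
side 0.81 None [335.8632 275.9835]
side 0.5 None [332.6999 353.7594]
```

View pics/crop1.png

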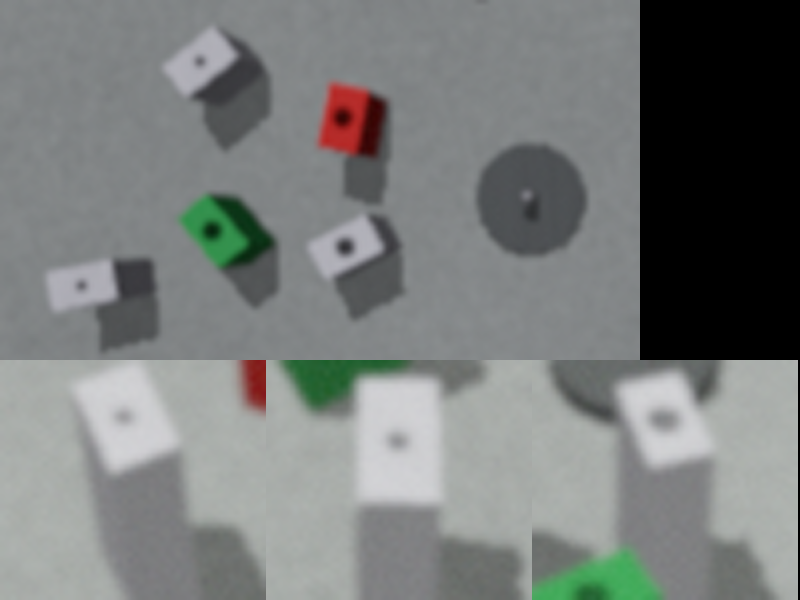

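Greys: (251,227) has the clearly widest bore in both views, so it is my target. The other two, (215,181) and (185,236), have narrow bores. Now precise measurements of it, the pin and the slot from both views.

```bash
cat >> h.py <<'E'
def tri(c1,u1,c2,u2,w1=False,w2=False):
    (a,d),(b,e)=ray(c1,u1,w1),ray(c2,u2,w2)
    s=np.linalg.lstsq(np.c_[d,-e],b-a,rcond=None)[0];p,q=a+s[0]*d,b+s[1]*e
    return (p+q)/2,np.linalg.norm(p-q)
def dark(im,uv,k,thr,inv=False,pick='near'):
    """blob darker (or brighter) than thr near uv, window half k; contour in pixels"""
    u,v=map(int,uv);S=8;g=cv2.cvtColor(im,cv2.COLOR_RGB2GRAY)[v-k:v+k+1,u-k:u+k+1]
    G=cv2.resize(g,None,fx=S,fy=S,interpolation=cv2.INTER_CUBIC);m=((G>thr) if inv else (G<thr)).astype(np.uint8)
    cs=cv2.findContours(m,cv2.RETR_EXTERNAL,cv2.CHAIN_APPROX_NONE)[0]
    ctr=np.array([S*(k+.5)]*2);x=[q for q in cs if cv2.contourArea(q)>60]
    q=min(x,key=lambda q:-cv2.pointPolygonTest(q,tuple(ctr),True))[:,0]
    return (q+.5)/S-.5+np.array([u-k,v-k])
def cen(q): 
    M=cv2.moments(q.astype(np.float32).reshape(-1,1,2));return np.array([M['m10'],M['m01']])/M['m00']
E
python3 - <<'E'
from h import *
np.set_printoptions(precision=4,suppress=True)
T=cv2.cvtColor(cv2.imread('pics/top0.png'),cv2.COLOR_BGR2RGB);S=cv2.cvtColor(cv2.imread('pics/side0.png'),cv2.COLOR_BGR2RGB)
ct,cs=cams.camera_params('top'),cams.camera_params('side')
g=cv2.cvtColor(T,cv2.COLOR_RGB2GRAY);gs=cv2.cvtColor(S,cv2.COLOR_RGB2GRAY)
print(g[222:232,245:258]);print(gs[255:270,328:346]);print(g[164:177,411:433]);print(gs[127:140,305:325])
E
```

```text
[[133 136 144 154 164 170 174 175 177 178 178 176 167]
 [142 153 163 169 170 167 166 168 174 178 178 178 174]
 [162 170 175 170 156 137 130 140 160 174 178 178 177]
 [174 177 175 160 124  91  81  99 139 169 178 178 178]
 [176 178 173 155 104  63  54  74 124 166 177 178 179]
 [177 177 174 159 114  70  61  81 128 167 178 179 178]
 [177 177 176 168 142 109 101 119 148 172 177 175 167]
 [177 177 176 174 166 154 151 158 167 172 166 150 130]
 [176 177 176 177 176 174 172 170 164 149 129 105  85]
 [173 177 176 177 177 173 164 148 130 104  84  75  76]]
[[138 144 150 158 167 174 180 187 192 194 185 163 133 109 101  91  92 115]
 [171 178 184 190 197 201 201 205 206 204 200 182 146 115  94  82  92 116]
 [191 200 203 203 207 209 209 208 209 209 205 193 162 120  83  81  96 123]
 [195 205 207 208 209 208 208 207 208 210 208 200 177 133  93  91 111 135]
 [190 205 207 209 207 205 205 204 206 205 207 204 185 149 117 122 140 155]
 [182 200 206 207 204 199 195 192 192 197 202 201 192 169 145 146 161 170]
 [172 193 205 203 194 181 170 167 167 176 188 198 200 187 172 164 171 173]
 [157 185 201 200 186 16
[... 2192 characters left out ...]
 146 156
  156 159]
 [157 160 156 155 143 129 116 107 106 105 102 103 104 105 114 127 145 154
  157 158]
 [159 157 153 148 135 119 108 113 120 118 118 117 113 112 116 131 146 156
  157 160]
 [157 157 151 140 122 112 115 126 132 131 134 131 133 129 137 145 154 158
  160 158]
 [157 156 148 132 115 112 123 134 138 137 137 139 138 143 147 151 157 159
  158 160]
 [156 155 143 125 118 123 134 137 139 141 140 140 145 149 152 155 156 159
  158 160]
 [157 154 148 137 133 139 143 146 143 142 141 144 144 151 157 157 158 160
  158 159]
 [161 157 156 153 152 152 153 152 151 152 147 151 150 156 157 159 159 160
  156 159]
 [159 159 160 158 158 156 157 155 155 156 155 155 154 157 158 158 159 157
  158 158]]
```

```bash
python3 - <<'E'
from h import *
np.set_printoptions(precision=4,suppress=True)
T=cv2.cvtColor(cv2.imread('pics/top0.png'),cv2.COLOR_BGR2RGB);S=cv2.cvtColor(cv2.imread('pics/side0.png'),cv2.COLOR_BGR2RGB)
ct,cs=cams.camera_params('top'),cams.camera_params('side')
bt=cen(dark(T,(251,226),4,125));bs=cen(dark(S,(335,263),4,172))
print('bore',bt,bs,tri(ct,bt,cs,bs),atz(ct,bt,.09))
def rect(q,z):
    w=np.array([atz(ct,p,z) for p in q])[:,:2].astype(np.float32);r_=cv2.minAreaRect(w*1000)
    b=cv2.boxPoints(r_);e=[b[1]-b[0],b[2]-b[1]];l=max(e,key=np.linalg.norm)
    print(np.round(r_[0],1),np.round(r_[1],1),'long axis deg',np.degrees(np.arctan2(l[1],l[0]))%180)
rect(dark(T,(248,228),12,150,True),.09)
rect(dark(T,(422,170),14,70),.14)
rect(dark(T,(422,170),14,95),.14)
# roof bolts/white label orientation check
g=cv2.cvtColor(T,cv2.COLOR_RGB2GRAY);rect(dark(T,(425,133),40,150,True),.14)
q=dark(T,(297,214),20,100);c,rad=cv2.minEnclosingCircle(q.astype(np.float32));print('gauge',c,rad,atz(ct,c,.012))
print(g[207:222,290:304])
q=dark(S,(330,251),20,110); print(cen(q))
gs=cv2.cvtColor(S,cv2.COLOR_RGB2GRAY);print(gs[228:262:1,324:338])
st=r.get_state();print(R.from_quat(st['eef_rot']).as_matrix())
cw=cams.camera_params('wrist');M=R.from_quat(st['eef_rot']);print('cam in tool',M.inv().apply(cw['eye']-st['tool_pos']),(M.inv()*R.from_quat(cw['orientation'])).as_matrix())
E
```

```text
bore [250.8483 226.2586] [335.358  262.7872] (array([0.4574, 0.1888, 0.0895]), np.float64(0.002403920787522604)) [0.4562 0.1885 0.09  ]
[456.4 189.5] [25.3 40.4] long axis deg 117.45038
[ 577.4 -215.6] [40.8 25.1] long axis deg 83.849396
[ 577.5 -215.7] [43.6 28.3] long axis deg 83.58226
[ 662.2 -225.7] [110.4  70.8] long axis deg 83.7002
gauge (297.4898681640625, 214.5445098876953) 14.03708267211914 [0.4836 0.079  0.012 ]
[[ 81  81  81  81  80  79  79  79  80  80  81  79  78  79]
 [ 81  82  82  81  80  80  79  79  79  79  80  80  79  79]
 [ 81  82  82  80  80  79  79  80  79  80  80  80  79  79]
 [ 81  82  81  81  78  79  78  79  80  80  80  80  79  79]
 [ 82  81  82  81  80  80  80  80  79  80  80  79  79  79]
 [ 81  82  81  81  81  87  95  92  80  78  80  80  79  79]
 [ 81  81  82  81  83 100 118 108  81  75  80  81  79  78]
 [ 81  81  81  81  83  96 112  98  72  68  78  80  79  79]
 [ 81  80  82  80  80  82  85  72  58  64  77  81  79  79]
 [ 80  81  81  81  80  77  68  57  53  63  78  81  80  79]
 [ 81  81  81  81  80  74  61  51  51  62  77  82  80  78]
 [ 80  81  81  81  80  7
[... 1741 characters left out ...]
 108 110 112 119 124 129]
 [108 107 107 112 112 118 119 123 130 138 145 154 162 164]
 [107 107 113 123 138 144 150 158 167 174 180 187 192 194]
 [107 112 128 150 171 178 184 190 197 201 201 205 206 204]
 [105 114 138 170 191 200 203 203 207 209 209 208 209 209]
 [109 114 138 171 195 205 207 208 209 208 208 207 208 210]
 [101 106 128 159 190 205 207 209 207 205 205 204 206 205]
 [ 94  99 118 150 182 200 206 207 204 199 195 192 192 197]
 [ 75  85 104 138 172 193 205 203 194 181 170 167 167 176]]
[[-0.9515  0.3077  0.    ]
 [ 0.3077  0.9515  0.0001]
 [-0.      0.0001 -1.    ]]
cam in tool [ 0.0719 -0.0002 -0.126 ] [[ 0.0011  0.9595  0.2817]
 [ 1.     -0.001  -0.0006]
 [-0.0003  0.2817 -0.9595]]
```

Measured: target bore (0.4565, 0.1888), top at 0.0895 (expected 0.090), long axis 117.4°. Slot (0.5775, -0.2157), long axis 83.7°. Gauge about (0.484, 0.079). Next I hover above the carrier.

Request:
jog_arm --turn '[[0, 0, 0.2], [0, 0, 0.4], [0, 0, 0.6], [0, 0, 0.779], [0, 0, 0.779], [0, 0, 0.779], [0, 0, 0.779], [0, 0, 0.779], [0, 0, 0.779], [0, 0, 0.779], [0, 0, 0.779], [0, 0, 0.779], [0, 0, 0.779]]' --translation '[[-0.037, -0.03, 0], [-0.075, -0.061, 0], [-0.113, -0.091, 0.01], [-0.15, -0.122, 0.02], [-0.188, -0.152, 0.03], [-0.226, -0.183, 0.04], [-0.263, -0.213, 0.05], [-0.301, -0.244, 0.0577], [-0.339, -0.274, 0.0577], [-0.376, -0.305, 0.0577], [-0.376, -0.305, 0.0577], [-0.376, -0.305, 0.0577], [-0.376, -0.305, 0.0577]]' --grip '[0.45, 0.45, 0.45, 0.45, 0.45, 0.45, 0.45, 0.45, 0.45, 0.45, 0.45, 0.45, 0.45]'

```text
clock: 2.82
tool_pos: [0.4555, 0.1904, 0.2001]
eef_rot: [0.518, 0.855, 0.0, -0.0]
contact_force: [-0.1, 0.5, -0.1]
opening: 0.549
finger_force: 0.0
```

```bash
python3 - <<'E'
from h import *
np.set_printoptions(precision=4,suppress=True)
st=r.get_state();print(st['clock'],st['tool_pos'],st['opening'],st['q']);M=R.from_quat(st['eef_rot']).as_matrix();print(M,np.degrees(np.arctan2(M[1,1],M[0,1])))
c=cams.camera_params('wrist');im=cams.snapshot('wrist');save(im,'w1.png')
print(proj(c,[[.4565,.1888,.09],[.484,.079,.052]],True))
E
```

```text
2.825 [0.4555 0.1904 0.2001] 0.5494064735155247 [-0.4466  0.611  -0.0666  2.0188  0.0758  0.5139 -0.0853]
[[-0.4634  0.8862 -0.0003]
 [ 0.8862  0.4634  0.0009]
 [ 0.001   0.0002 -1.    ]] 27.604122338559833
[[321.1739 212.8266]
 [295.9584 301.7621]]
```

View pics/w1.png

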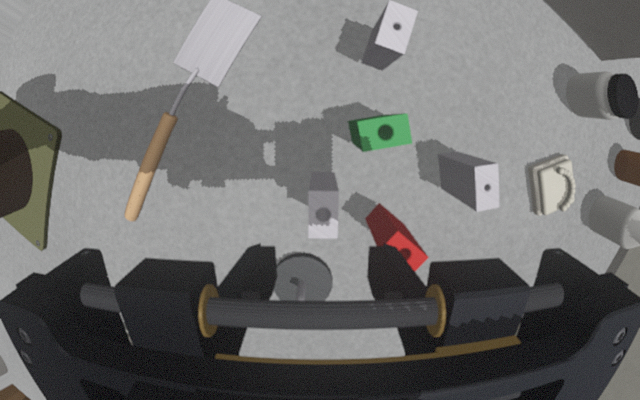

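Wrist view: the carrier's top with its wide bore at (323,214), sides parallel to the fingers; the prediction was (321,213). The gauge pin is near (300,290).

```bash
python3 - <<'E'
from h import *
np.set_printoptions(precision=4,suppress=True)
im=cv2.cvtColor(cv2.imread('pics/w1.png'),cv2.COLOR_BGR2RGB)
g=cv2.cvtColor(im,cv2.COLOR_RGB2GRAY);print(g[205:224:2,302:344:2])
b=cen(dark(im,(323,214),9,95));c=cams.camera_params('wrist');p=atz(c,b,.09,True);print(b,p)
M=R.from_quat(r.get_state()['eef_rot']);print(M.inv().apply(p-r.get_state()['tool_pos']))
E
```

```text
[[165 165 143 130 136 142 137 137 137 138 135 135 139 138 140 139 136 138
  145 154 152]
 [167 164 158 148 135 136 139 138 135 122 117 117 120 132 138 140 138 139
  148 152 118]
 [160 161 157 144 134 133 134 132 116 101  97 100  97 114 131 137 139 136
  151 156 126]
 [160 157 157 147 140 136 132 112  98  97 102  97  88  90 118 137 137 137
  153 165 159]
 [159 160 156 146 133 139 133  96  97  98  96  99  96  88 104 140 137 134
  146 165 164]
 [162 160 161 148 135 140 136 104  97  94 101  99  96  88 102 134 136 138
  151 162 161]
 [163 163 161 149 137 137 131 107  97 103  99 101  99  92 128 145 139 138
  157 161 162]
 [159 157 159 148 137 139 138 130 109  99 100  97  92 111 176 198 178 150
  153 157 157]
 [160 158 157 148 134 138 137 140 132 115 108 108 123 134 188 197 200 199
  165 154 158]
 [159 158 159 150 135 156 142 137 138 137 129 138 129 139 183 196 195 200
  171 158 157]]
[327.216  214.0324] [0.4613 0.1901 0.09  ]
[-0.003   0.0049  0.1101]
```

Request:
jog_arm --turn '[[0, 0, 0], [0, 0, 0], [0, 0, 0], [0, 0, 0], [0, 0, 0], [0, 0, 0], [0, 0, 0], [0, 0, 0], [0, 0, 0], [0, 0, 0]]' --translation '[[-0.0027, 0.001, 0.04], [-0.0027, 0.001, 0.08], [-0.0027, 0.001, 0.11], [-0.0027, 0.001, 0.131], [-0.0027, 0.001, 0.131], [-0.0027, 0.001, 0.131], [-0.0027, 0.001, 0.131], [-0.0027, 0.001, 0.131], [-0.0027, 0.001, 0.131], [-0.0027, 0.001, 0.131]]' --grip '[0.45, 0.45, 0.45, 0.45, 0.45, 1, 1, 1, 1, 1]' --force 35

```text
clock: 4.12
tool_pos: [0.4588, 0.1871, 0.0698]
eef_rot: [0.519, 0.855, 0.001, 0.0]
contact_force: [-0.1, 0.3, 6.2]
opening: 0.271
finger_force: 34.9
```

Request:
jog_arm --turn '[[0, 0, 0], [0, 0, 0], [0, 0, 0], [0, 0, 0]]' --translation '[[0, 0, -0.03], [0, 0, -0.07], [0, 0, -0.1], [0, 0, -0.1]]' --grip '[1, 1, 1, 1]'

```text
clock: 4.62
tool_pos: [0.4594, 0.1872, 0.1707]
eef_rot: [0.519, 0.855, 0.002, 0.001]
contact_force: [0.1, -0.4, -1.9]
opening: 0.266
finger_force: 34.9
```

```bash
python3 - <<'E'
from h import *
np.set_printoptions(precision=4,suppress=True)
st=r.get_state();print(st['clock'],st['tool_pos'],st['opening'],st['contact_force'],st['finger_force']);M=R.from_quat(st['eef_rot']).as_matrix();print(M)
T=cv2.cvtColor(cv2.imread('pics/top0.png'),cv2.COLOR_BGR2RGB);S=cv2.cvtColor(cv2.imread('pics/side0.png'),cv2.COLOR_BGR2RGB)
ct,cs=cams.camera_params('top'),cams.camera_params('side')
pt=cen(dark(T,(296,213),3,92,True));print(pt,atz(ct,pt,.050),tri(ct,pt,cs,(328.8,239.5)))
print(proj(cs,[[.484,.079,.052],[.484,.079,.012]]),proj(ct,[.484,.079,.05]))
q=dark(S,(326,248),22,122);e=cv2.fitEllipse(q.astype(np.float32));print('side gauge mask',q.min(0),q.max(0),proj(cs,[[.484-.036,.079,.0],[.484+.036,.079,0],[.484,.079-.036,.012]]))
w=cams.snapshot('wrist');s=cams.snapshot('side')
out=np.vstack([w[80:400,60:580],cv2.resize(s[200:340,200:460],(520,280))]);save(out,'ws2.png')
E
```

```text
4.625 [0.4594 0.1872 0.1707] 0.2658994464501031 [ 0.1069 -0.3572 -1.9161] 34.92434922605753
[[-0.4606  0.8876  0.0038]
 [ 0.8876  0.4606  0.002 ]
 [-0.      0.0043 -1.    ]]
[296.0762 213.2665] [0.4863 0.0804 0.05  ] (array([0.4877, 0.0809, 0.0431]), np.float64(0.0026425597877928896))
[[331.2476 236.2188]
 [331.0101 249.0047]] [[296.6338 214.1543]]
side gauge mask [314.1875 239.4375] [345.5625 263.5625] [[346.552  254.7752]
 [315.534  250.6435]
 [333.4945 238.1505]]
```

View pics/ws2.png

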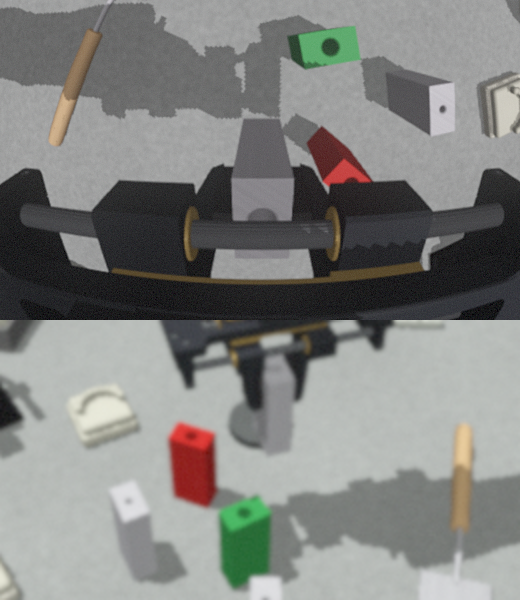

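The carrier is held upright (wrist view centre) and clear of the bench. I'll pass beyond the gauge, turning to the slot's yaw on the way, so that the wrist camera looks straight down on the pin.

Request:
jog_arm --turn '[[0, 0, 0.15], [0, 0, 0.3], [0, 0, 0.45], [0, 0, 0.589], [0, 0, 0.589], [0, 0, 0.589], [0, 0, 0.589], [0, 0, 0.589]]' --translation '[[-0.04, -0.016, 0], [-0.08, -0.032, 0], [-0.12, -0.049, 0], [-0.169, -0.069, 0], [-0.169, -0.069, 0], [-0.169, -0.069, 0], [-0.169, -0.069, 0], [-0.169, -0.069, 0]]' --grip '[1, 1, 1, 1, 1, 1, 1, 1]'

```text
clock: 5.72
tool_pos: [0.4749, 0.0064, 0.1688]
eef_rot: [0.744, 0.668, 0.0, -0.0]
contact_force: [0.3, 0.4, -1.6]
opening: 0.271
finger_force: 34.9
```

```bash
python3 - <<'E'
from h import *
np.set_printoptions(precision=4,suppress=True)
st=r.get_state();print(st['clock'],st['tool_pos'],st['opening'],st['q']);M=R.from_quat(st['eef_rot']).as_matrix();print(M,np.degrees(np.arctan2(M[1,1],M[0,1])))
c=cams.camera_params('wrist');w=cams.snapshot('wrist');s=cams.snapshot('side')
np.save('w3.npy',w)
for t in ['gauge_seat','carrier_wide','slot']:
  for d in models.place_of('wrist',t): print(t,d)
print(proj(c,[[.484,.079,.052],[.484,.079,.012],[.5775,-.2157,.14]],True))
save(np.vstack([w[:320,60:580],cv2.resize(s[160:300,220:480],(520,280))]),'ws3.png')
E
```

```text
5.725 [0.4749 0.0064 0.1688] 0.2711845189028477 [-0.129   0.6528  0.0301  2.101  -0.05    0.3889 -0.1663]
[[ 0.1072  0.9942 -0.0005]
 [ 0.9942 -0.1072  0.0006]
 [ 0.0006 -0.0005 -1.    ]] -6.156089210064816
gauge_seat {'position': [0.4874, 0.0834, 0.0114], 'p': 0.67}
carrier_wide {'position': [0.5379, 0.1859, 0.0029], 'p': 0.66}
carrier_wide {'position': [0.4768, 0.009, 0.0963], 'p': 0.59}
slot {'position': [0.487, 0.081, 0.0113], 'p': 0.37}
[[322.5248 117.7283]
 [322.446  117.892 ]
 [448.3999 437.9532]]
```

View pics/ws3.png

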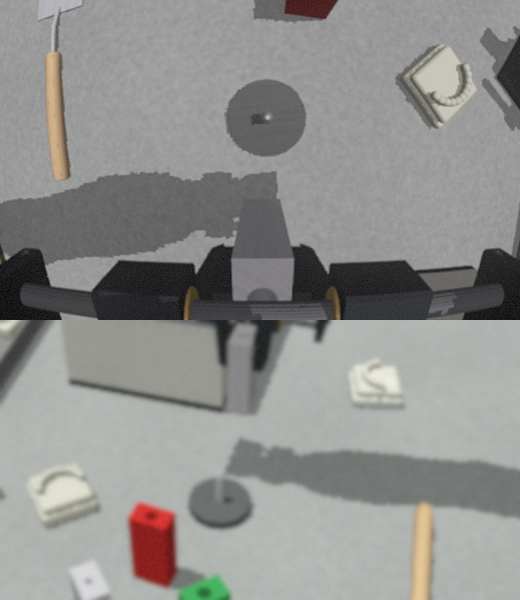

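```bash
python3 - <<'E'
from h import *
np.set_printoptions(precision=4,suppress=True)
w=np.load('w3.npy');c=cams.camera_params('wrist');g=cv2.cvtColor(w,cv2.COLOR_RGB2GRAY)
q=dark(w,(326,117),50,118);C,rad=cv2.minEnclosingCircle(q.astype(np.float32));e=cv2.fitEllipse(cv2.convexHull(q.astype(np.float32)));print(C,rad,e,'base',atz(c,C,.012,True),atz(c,e[0],.012,True))
t=cen(dark(w,(327,117),4,130,True));print('tip',t,atz(c,t,.051,True)); print(g[110:126,315:338])
print('col',g[190:280,326].reshape(-1,10)); print('rows',g[210,290:360],g[250,285:365])
print(c['eye'])
st=r.get_state();M=R.from_quat(st['eef_rot']).as_matrix()
for o in (-.003,0,.003):
  P=[st['tool_pos']+M@np.array([.02+o,y,z]) for y,z in [(0,-.0202),(0,.0698),(-.012,.0698),(.012,.0698),(-.012,-.0202),(.012,-.0202)]]
  print(o,proj(c,P,True).round(1).tolist())
E
```

```text
(324.9242248535156, 117.88790893554688) 40.566566467285156 ((325.1585388183594, 117.72561645507812), (76.8020248413086, 81.07386016845703), 82.82034301757812) base [0.4866 0.0777 0.012 ] [0.4868 0.0778 0.012 ]
tip [327.625  116.6769] [0.4884 0.0784 0.051 ]
[[100  94 101  98 106 100  98 104 101  97 102 103 102 103  99 101 102 102
  101  99 102 101  95]
 [101 100  93 102  98  99 100  97 101  98 101 103 106 101 105  99 100  97
  102  99  93  98  99]
 [ 97 102 101  95  97  95 102  92  94  96  99 104 110 107 113 108 103 100
   98  98  98  98  95]
 [ 95  95  89  84  88  95  91  83  84  95 101 110 119 122 123 119 108  98
   97 100 100  99 101]
 [ 79  74  75  69  81  98  96  87  85  99 104 117 128 134 131 126 119 104
   97  98  98  96  99]
 [ 69  63  65  70  66  76  77  85  90 103 116 137 159 158 144 129 124 107
  104  96  97  95 101]
 [ 70  70  65  70  60  70  73  84  94 104 127 163 186 179 158 138 119 115
  103 100 102  98  99]
 [ 70  66  66  74  66  72  80  80  86 105 139 178 191 189 167 137 119 114
  106  97  98 102  97]
 [ 68  66  65  68  65  70  76  83  86 101 132 170 181 174 151 133 1
[... 1265 characters left out ...]
  97  93  94  94  96  98  94  96  94  98  96  93 102 121 147
 153 151 152 153 151 155 153 152 153 154 152 152 154 154 151 152] [43 28 39 39 36 23 37 58 89 92 96 94 93 90 94 93 90 93 89 90 89 99 92 92
 91 90 93 96 91 96 89 92 83 92 94 94 95 94 93 92 90 94 89 93 90 89 92 92
 86 89 92 95 94 93 97 93 92 94 93 90 94 94 97 93 93 93 86 70 40 37 42 41
 36 35 36 32 44 44 37 38]
[0.4837 0.0772 0.295 ]
-0.003 [[319.5, 268.1], [320.5, 204.1], [302.2, 204.1], [338.7, 204.2], [288.3, 267.9], [350.7, 268.0]]
0 [[319.5, 261.2], [320.5, 199.7], [302.1, 199.7], [338.8, 199.7], [288.0, 260.9], [351.0, 261.0]]
0.003 [[319.5, 254.0], [320.5, 195.3], [302.1, 195.3], [338.8, 195.3], [287.6, 253.8], [351.3, 253.9]]
```

The pin is measured at about (0.486, 0.078), and the held carrier's bore is within about 1 mm of the TCP axis. I'll go over the pin and lower to the taper.

Request:
jog_arm --turn '[[0, 0, 0], [0, 0, 0], [0, 0, 0], [0, 0, 0], [0, 0, 0], [0, 0, 0], [0, 0, 0]]' --translation '[[0.04, 0.002, 0], [0.0718, 0.0036, 0], [0.0718, 0.0036, 0], [0.0718, 0.0036, 0.025], [0.0718, 0.0036, 0.045], [0.0718, 0.0036, 0.053], [0.0718, 0.0036, 0.053]]' --grip '[1, 1, 1, 1, 1, 1, 1]'

```text
clock: 6.85
tool_pos: [0.4866, 0.0759, 0.116]
eef_rot: [0.745, 0.667, 0.0, -0.0]
contact_force: [-0.1, 0.3, -1.3]
opening: 0.269
finger_force: 34.9
```

```bash
python3 - <<'E'
from h import *
np.set_printoptions(precision=4,suppress=True)
st=r.get_state();print(st['clock'],st['tool_pos'],st['contact_force'],st['moment'])
s=cams.snapshot('side');save(cv2.resize(s[180:280,260:400],(700,500),interpolation=cv2.INTER_CUBIC),'s4.png')
E
```

```text
6.85 [0.4866 0.0759 0.116 ] [-0.0524  0.2764 -1.2606] [ 0.2101  0.0427 -0.0399]
```

View pics/s4.png

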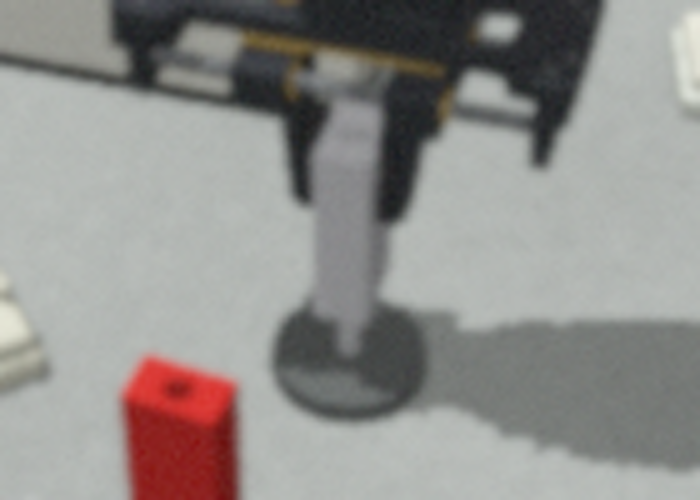

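The side view shows the pin entering from below, centred under the carrier at (348,340), with no contact force. I'll correct the 1.5 mm lag and lower gently.

Request:
jog_arm --turn '[[0, 0, 0], [0, 0, 0], [0, 0, 0], [0, 0, 0]]' --translation '[[0.0015, -0.0003, 0], [0.0015, -0.0003, 0.004], [0.0015, -0.0003, 0.008], [0.0015, -0.0003, 0.008]]' --grip '[1, 1, 1, 1]'

```text
clock: 7.4
tool_pos: [0.4865, 0.0776, 0.1077]
eef_rot: [0.745, 0.667, 0.0, 0.0]
contact_force: [0.2, 0.7, -1.6]
opening: 0.271
finger_force: 34.9
```

Request:
jog_arm --turn '[[0, 0, 0], [0, 0, 0], [0, 0, 0], [0, 0, 0], [0, 0, 0]]' --translation '[[0, 0, 0.005], [0, 0, 0.01], [0, 0, 0.016], [0, 0, 0.022], [0, 0, 0.022]]' --grip '[1, 1, 1, 1, 1]'

```text
clock: 8.02
tool_pos: [0.4865, 0.0777, 0.0855]
eef_rot: [0.745, 0.667, 0.0, -0.0]
contact_force: [1.4, 0.9, -2.8]
opening: 0.27
finger_force: 34.9
```

Sliding freely. Now the last few millimetres, until it stands on the base.

Request:
jog_arm --turn '[[0, 0, 0], [0, 0, 0], [0, 0, 0], [0, 0, 0], [0, 0, 0]]' --translation '[[0, 0, 0.002], [0, 0, 0.0035], [0, 0, 0.005], [0, 0, 0.005], [0, 0, 0.005]]' --grip '[1, 1, 1, 1, 1]'

```text
clock: 8.65
tool_pos: [0.4864, 0.0777, 0.0818]
eef_rot: [0.745, 0.667, 0.0, 0.0]
contact_force: [-0.7, 0.6, 7.5]
opening: 0.27
finger_force: 34.9
```

It stands on the base: TCP 0.0818 is 12 mm above the bench grasp height of 0.0698, with a 9 N rise in force. I'll draw it off, rise, and pass beyond the slot so the wrist camera looks down on it.

Request:
jog_arm --turn '[[0, 0, 0], [0, 0, 0], [0, 0, 0], [0, 0, 0], [0, 0, 0], [0, 0, 0], [0, 0, 0], [0, 0, 0], [0, 0, 0], [0, 0, 0], [0, 0, 0], [0, 0, 0], [0, 0, 0], [0, 0, 0], [0, 0, 0], [0, 0, 0], [0, 0, 0], [0, 0, 0]]' --translation '[[0, 0, -0.01], [0, 0, -0.025], [0, 0, -0.04], [0, 0, -0.07], [0, 0, -0.11], [0, 0, -0.15], [0, 0, -0.17], [-0.04, 0.014, -0.17], [-0.09, 0.032, -0.17], [-0.14, 0.049, -0.17], [-0.19, 0.067, -0.17], [-0.24, 0.084, -0.17], [-0.29, 0.102, -0.17], [-0.33, 0.116, -0.17], [-0.351, 0.123, -0.17], [-0.351, 0.123, -0.17], [-0.351, 0.123, -0.17], [-0.351, 0.123, -0.17]]' --grip '[1, 1, 1, 1, 1, 1, 1, 1, 1, 1, 1, 1, 1, 1, 1, 1, 1, 1]'

```text
clock: 10.9
tool_pos: [0.57, -0.2827, 0.2512]
eef_rot: [0.744, 0.668, 0.0, -0.001]
contact_force: [-0.1, -0.7, -2.5]
opening: 0.269
finger_force: 34.9
```

```bash
python3 - <<'E'
from h import *
np.set_printoptions(precision=4,suppress=True)
st=r.get_state();print(st['clock'],st['tool_pos'],st['contact_force'],st['opening']);M=R.from_quat(st['eef_rot']).as_matrix();print(M,np.degrees(np.arctan2(M[1,1],M[0,1])))
c=cams.camera_params('wrist');w=cams.snapshot('wrist');np.save('w5.npy',w);save(w,'w5.png');print(c['eye'])
for d in models.place_of('wrist','slot'): print(d)
print(proj(c,[[.5775,-.2157,.14]],True))
E
```

```text
10.9 [ 0.57   -0.2827  0.2512] [-0.0815 -0.7118 -2.492 ] 0.269289504503289
[[ 0.1074  0.9942 -0.0006]
 [ 0.9942 -0.1074  0.0014]
 [ 0.0014 -0.0008 -1.    ]] -6.168122229725227
[ 0.5786 -0.211   0.3772]
{'position': [0.5804, -0.2173, 0.1412], 'p': 0.61}
[[321.1842 125.3484]]
```

View pics/w5.png

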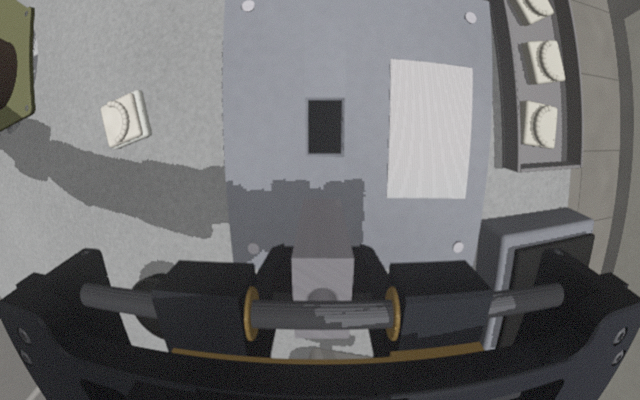

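The slot's mouth is at (325,127), square to the image, and the held carrier is at (323,270). Now I fit the rectangle.

```bash
python3 - <<'E'
from h import *
np.set_printoptions(precision=4,suppress=True)
w=np.load('w5.npy');c=cams.camera_params('wrist');g=cv2.cvtColor(w,cv2.COLOR_RGB2GRAY)
print(g[127,300:350],g[90:162,325])
for z,thr in [(.14,110),(.14,95),(.138,60)]:
    q=dark(w,(325,127),40,thr);W=np.array([atz(c,p,z,True) for p in q])[:,:2]
    rr=cv2.minAreaRect((W*1000).astype(np.float32));b=cv2.boxPoints(rr);e=[b[1]-b[0],b[2]-b[1]];l=max(e,key=np.linalg.norm)
    print(thr,np.round(rr[0],2),np.round(rr[1],1),np.degrees(np.arctan2(l[1],l[0]))%180, 'centroid',cen(q),atz(c,cen(q),z,True))
    # side-line fits: median slope of left/right edges
    u0,u1=q[:,0].min(),q[:,0].max();v0,v1=q[:,1].min(),q[:,1].max()
    for U in (u0,u1):
        k=(abs(q[:,0]-U)<3)&(q[:,1]>v0+6)&(q[:,1]<v1-6);f=np.polyfit(W[k][:,1],W[k][:,0],1);print('edge yaw',90-np.degrees(np.arctan(f[0])))
E
```

```text
[153 153 156 152 151 144 135 119  81  57  43  47  53  47  51  50  48  51
  52  54  52  43  49  54  47  48  50  48  49  48  52  49  43  41  58  52
  56  51  55  49  56  86 108 119 135 151 152 152 151 152] [154 154 152 156 156 155 154 144 128 116  82  58  46  53  50  53  51  53
  46  54  52  47  49  44  54  56  49  53  55  56  45  42  41  44  49  54
  48  48  49  49  51  47  43  51  52  47  52  51  48  45  45  49  49  53
  52  50  50  53  52  46  42  57  57  88 118 135 137 146 151 151 146 148]
110 [ 580.72 -217.45] [42.3 27.4] 83.69402 centroid [324.8162 126.3342] [ 0.5804 -0.2175  0.14  ]
edge yaw 83.61256980918414
edge yaw 84.22756172814664
95 [ 580.47 -217.47] [41.5 26.2] 83.570816 centroid [324.5938 126.2383] [ 0.5802 -0.2174  0.14  ]
edge yaw 83.71645152026662
edge yaw 83.03562319203087
60 [ 580.09 -217.52] [40.1 24.5] 83.635185 centroid [324.4208 126.2717] [ 0.5801 -0.2175  0.138 ]
edge yaw 83.80327643595668
edge yaw 83.56646363416436
```

Request:
jog_arm --turn '[[0, 0, 0.003], [0, 0, 0.003], [0, 0, 0.003], [0, 0, 0.003], [0, 0, 0.003]]' --translation '[[0.035, 0.002, 0], [0.066, 0.0033, 0.01], [0.0675, 0.0033, 0.025], [0.0675, 0.0033, 0.033], [0.0675, 0.0033, 0.033]]' --grip '[1, 1, 1, 1, 1]'

```text
clock: 11.62
tool_pos: [0.5799, -0.2195, 0.2173]
eef_rot: [0.747, 0.665, -0.001, -0.0]
contact_force: [-0.8, -0.5, -2.3]
opening: 0.27
finger_force: 34.9
```

```bash
python3 - <<'E'
from h import *
np.set_printoptions(precision=4,suppress=True)
w=cams.snapshot('wrist')
st=r.get_state();print(st['clock'],st['tool_pos'],st['contact_force'],st['opening']);M=R.from_quat(st['eef_rot']).as_matrix();print(M,np.degrees(np.arctan2(M[1,1],M[0,1])))
d=np.array([.5804,-.2175,.2])-st['tool_pos'];print(M.T@d)
s=cams.snapshot('side');t=cams.snapshot('top');save(np.hstack([cv2.resize(s[90:190,260:380],(400,333),interpolation=cv2.INTER_CUBIC),w[100:400,120:520][:,:400].repeat(1,0) if 0 else cv2.resize(w[150:350,200:440],(400,333))]),'s6.png')
E
```

```text
11.675 [ 0.5803 -0.2196  0.2178] [ 0.0533  0.882  -2.0464] 0.2715748095393879
[[ 0.1147  0.9934 -0.0006]
 [ 0.9934 -0.1147 -0.0008]
 [-0.0009 -0.0005 -1.    ]] -6.588092896238172
[ 0.0021 -0.0001  0.0178]
```

View pics/s6.png

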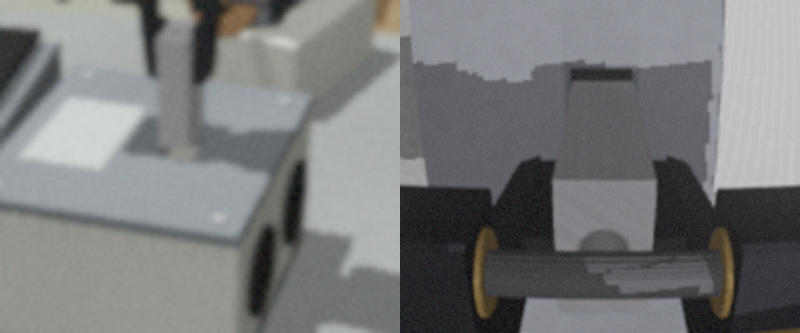

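Both views: the carrier hovers right over the slot and is laterally centred (slot strip 570–632 px, carrier edge about 570–635). I'll correct 2 mm along tool x and enter slowly.

Request:
jog_arm --turn '[[0, 0, -0.003], [0, 0, -0.003], [0, 0, -0.003], [0, 0, -0.003], [0, 0, -0.003], [0, 0, -0.003]]' --translation '[[0.002, 0, 0], [0.002, 0, 0], [0.002, 0, 0.004], [0.002, 0, 0.008], [0.002, 0, 0.011], [0.002, 0, 0.011]]' --grip '[1, 1, 1, 1, 1, 1]'

```text
clock: 12.52
tool_pos: [0.5809, -0.2172, 0.2089]
eef_rot: [0.745, 0.667, -0.0, 0.001]
contact_force: [-3.6, -0.5, 12.3]
opening: 0.27
finger_force: 35.0
```

Touching the chamfer on the +x side (Fx = -3.6 N). I'll back up slightly, shift -1 mm along tool y and retry.

Request:
jog_arm --turn '[[0, 0, 0], [0, 0, 0], [0, 0, 0], [0, 0, 0], [0, 0, 0], [0, 0, 0]]' --translation '[[0, 0, -0.003], [0, -0.0012, -0.003], [0, -0.0012, -0.001], [0, -0.0012, 0.001], [0, -0.0012, 0.002], [0, -0.0012, 0.002]]' --grip '[1, 1, 1, 1, 1, 1]'

```text
clock: 13.28
tool_pos: [0.5798, -0.2185, 0.2079]
eef_rot: [0.745, 0.667, -0.0, 0.002]
contact_force: [-5.2, -2.2, 18.8]
opening: 0.269
finger_force: 35.0
```

Request:
jog_arm --turn '[[0, 0, 0], [0, 0, 0], [0, 0, 0], [0, 0, 0], [0, 0, 0], [0, 0, 0]]' --translation '[[0, 0, -0.004], [-0.0005, -0.0012, -0.004], [-0.0005, -0.0012, -0.004], [-0.0005, -0.0012, -0.002], [-0.0005, -0.0012, 0], [-0.0005, -0.0012, 0]]' --grip '[1, 1, 1, 1, 1, 1]'

```text
clock: 14.02
tool_pos: [0.5786, -0.2181, 0.2072]
eef_rot: [0.745, 0.667, -0.0, 0.001]
contact_force: [-3.5, -1.3, 14.9]
opening: 0.266
finger_force: 35.0
```

```bash
python3 - <<'E'
from h import *
np.set_printoptions(precision=4,suppress=True)
w=cams.snapshot('wrist');np.save('w7.npy',w);c=cams.camera_params('wrist')
st=r.get_state();print(st['clock'],st['tool_pos'],st['contact_force'],st['moment'],st['opening']);M=R.from_quat(st['eef_rot']).as_matrix();print(M,np.degrees(np.arctan2(M[1,1],M[0,1])))
s=cams.snapshot('side');save(np.hstack([cv2.resize(s[90:190,290:350],(360,600),interpolation=cv2.INTER_CUBIC),cv2.resize(w[150:350,250:395],(435,600),interpolation=cv2.INTER_CUBIC)]),'s8.png')
E
```

```text
14.075 [ 0.5786 -0.2181  0.2073] [-4.4402 -1.1953 15.0606] [-0.0661  1.0268  0.1123] 0.272461702709731
[[ 0.1109  0.9938  0.0015]
 [ 0.9938 -0.1109 -0.0025]
 [-0.0023  0.0017 -1.    ]] -6.366763235158145
```

View pics/s8.png

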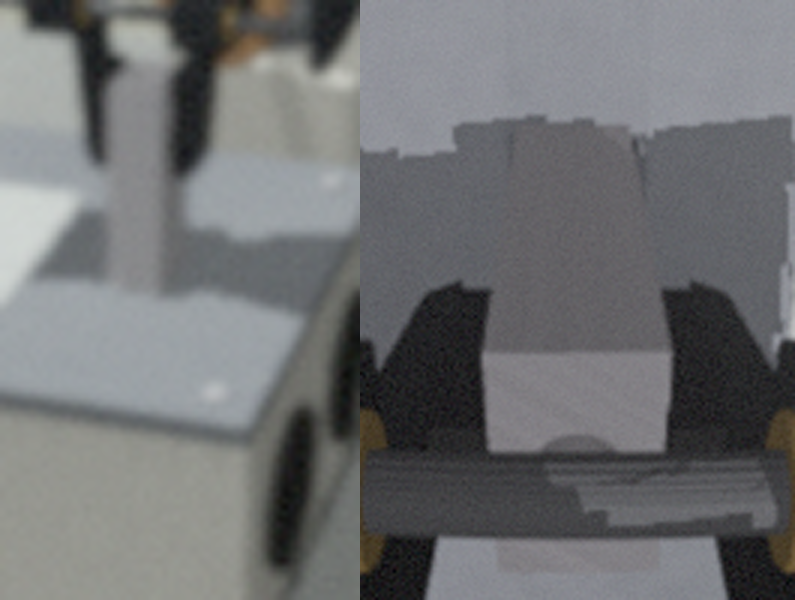

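In the right crop, a dark slot gap shows only at the +x side (640,160) and no gap at the +y side. I'll measure the carrier's lower edges against the slot numerically, using colour (warm aluminium against the bluish roof).

```bash
python3 - <<'E'
from h import *
np.set_printoptions(precision=4,suppress=True,linewidth=220)
st=r.get_state();M=R.from_quat(st['eef_rot']).as_matrix();c7=cams.camera_params('wrist')
w=np.load('w7.npy').astype(int);d=cv2.GaussianBlur((w[:,:,0]-w[:,:,2]).astype(np.float32),(0,0),.7);g=w.sum(2)//3
print('cols rb',[(r0,d[r0:r0+4,290:355].mean(0).round().astype(int).tolist()) for r0 in (196,204,214)])
print('cols g',[(r0,g[r0:r0+3,290:355].mean(0).round().astype(int).tolist()) for r0 in (196,204,214)])
print('rows rb',d[175:225,308:335].mean(1).round().astype(int).tolist());print('rows g',g[175:225,308:335].mean(1).round().astype(int).tolist())
sl=R.from_euler('z',-6.35,degrees=True).as_matrix()
S=lambda hx,hy,z:[np.array([.5804,-.2175,z])+sl@[x,y,0] for x,y in [(-hx,hy),(hx,hy),(hx,0),(-hx,0)]]
print('slot mouth outer',proj(c7,S(.015,.023,.14),True).round(1).tolist(),'inner',proj(c7,S(.013,.021,.138),True).round(1).tolist())
for z in (.0698,.05,.035): print('carrier',z,proj(c7,[st['tool_pos']+M@np.array([.02,y,z]) for y in(-.012,.012)],True).round(1).tolist())
w5=np.load('w5.npy').astype(int);d5=cv2.GaussianBlur((w5[:,:,0]-w5[:,:,2]).astype(np.float32),(0,0),.7)
print('w5 rows',d5[170:215,308:335].mean(1).round().astype(int).tolist());print('w5 cols',[(r0,d5[r0:r0+4,290:355].mean(0).round().astype(int).tolist()) for r0 in(206,220)])
# predicted carrier in w5 frame: same tool-relative geometry (camera fixed to hand), so same pixels as above
E
```

```text
cols rb [(196, [-7, -7, -6, -6, -7, -7, -8, -7, -7, -7, -7, -4, -2, -2, -2, -3, -3, -3, -2, -2, -1, -2, -3, -2, -2, -2, -2, -3, -3, -2, -2, -2, -2, -3, -2, -2, -2, -2, -3, -3, -3, -2, -2, -2, -2, -2, -2, -2, -2, -3, -3, -5, -6, -7, -7, -7, -8, -7, -7, -7, -7, -7, -7, -7, -7]), (204, [-7, -7, -7, -7, -6, -6, -6, -7, -7, -5, -4, -3, -3, -2, -2, -2, -2, -2, -2, -4, -3, -2, -2, -2, -1, -2, -2, -2, -2, -2, -2, -3, -2, -2, -2, -2, -2, -2, -2, -2, -2, -2, -2, -3, -3, -2, -1, -1, -2, -2, -2, -3, -4, -6, -6, -6, -7, -8, -7, -6, -7, -7, -7, -6, -7]), (214, [-7, -7, -8, -7, -6, -6, -6, -6, -5, -3, -3, -2, -2, -2, -2, -2, -2, -2, -2, -2, -2, -2, -2, -2, -2, -1, -2, -2, -2, -2, -3, -3, -2, -2, -2, -2, -3, -2, -2, -1, -2, -2, -2, -2, -2, -3, -2, -2, -2, -2, -2, -2, -2, -2, -4, -5, -6, -6, -6, -6, -6, -6, -6, -6, -6])]
cols g [(196, [101, 102, 102, 104, 102, 99, 103, 100, 95, 93, 88, 95, 99, 102, 102, 98, 102, 103, 100, 100, 101, 101, 99, 99, 102, 97, 103, 101, 102, 100, 100, 101, 97, 101, 100, 101, 99, 102, 101, 100, 102, 102, 101, 103, 102, 106, 110, 110, 112, 111, 97, 78, 91, 107, 104, 100, 104,
[... 1460 characters left out ...]
, -9, -9, -9, -9, -9, -8, -8, -8, -8, -8, -8, -7, -7, -7, -7, -7, -7, -7, -7, -7, -7, -5, -3, -2, -2, -2, -2, -2, -2, -2, -2, -2, -2, -2, -2, -2, -2, -2]
w5 cols [(206, [-8, -7, -7, -7, -6, -7, -6, -6, -7, -7, -6, -4, -2, -1, -1, -2, -2, -2, -2, -2, -1, -1, -2, -2, -2, -2, -2, -2, -2, -1, -2, -2, -2, -2, -2, -1, -2, -2, -2, -2, -1, -2, -2, -2, -2, -2, -2, -2, -2, -2, -2, -3, -4, -5, -6, -6, -7, -7, -7, -6, -6, -6, -6, -7, -7]), (220, [-7, -6, -7, -7, -7, -6, -6, -6, -4, -2, -1, -2, -2, -2, -1, -2, -2, -2, -2, -2, -3, -3, -2, -2, -2, -2, -2, -2, -3, -2, -2, -2, -1, -1, -1, -2, -2, -2, -1, -2, -1, -1, -1, -1, -1, -1, -1, -2, -2, -1, -1, -1, -2, -2, -2, -4, -6, -7, -7, -7, -6, -7, -6, -6, -6])]
```

The carrier pivoted in the grip: its lower edge swung about 4–5° towards +y, after touching the +y chamfer. I'll lift off and square it on the flat roof beside the slot with a gentle press.

Request:
jog_arm --turn '[[0, 0, 0], [0, 0, 0], [0, 0, 0], [0, 0, 0], [0, 0, 0], [0, 0, 0], [0, 0, 0], [0, 0, 0]]' --translation '[[0, 0, -0.008], [0, 0, -0.015], [0.035, 0, -0.015], [0.062, 0, -0.015], [0.062, 0, -0.01], [0.062, 0, -0.006], [0.062, 0, -0.004], [0.062, 0, -0.004]]' --grip '[1, 1, 1, 1, 1, 1, 1, 1]' --force 30

```text
clock: 15.12
tool_pos: [0.585, -0.1556, 0.2104]
eef_rot: [0.746, 0.666, 0.0, -0.0]
contact_force: [-3.0, 3.2, 10.6]
opening: 0.269
finger_force: 30.0
```

```bash
cat > hand.py <<'E'
from h import *
np.set_printoptions(precision=4,suppress=True,linewidth=200)
def hand(w):
    w=w.astype(np.float32);d=cv2.GaussianBlur(w[:,:,0]-w[:,:,2],(0,0),.7);g=w.mean(2)
    b=d[170:230,308:335].mean(1);k=np.argmax(b>-4.5);bot=170+k-(b[k]+4.5)/(b[k]-b[k-1])
    t=np.diff(cv2.GaussianBlur(g,(0,0),1)[240:285,308:335].mean(1));top=240.5+np.argmax(t)
    r0=int(bot)+6;x=d[r0:r0+4].mean(0)[285:360];i=np.where(x>-4.5)[0]
    return dict(bot=round(float(bot),1),top=top,edges=(285+i[0],285+i[-1]),row=r0+1.5)
E
python3 - <<'E'
from hand import *
print('w5',hand(np.load('w5.npy')),'w7',hand(np.load('w7.npy')))
w=cams.snapshot('wrist');st=r.get_state();print(st['clock'],st['tool_pos'],st['contact_force'],hand(w))
E
```

```text
w5 {'bot': 198.1, 'top': np.float64(257.5), 'edges': (np.int64(302), np.int64(341)), 'row': 205.5} w7 {'bot': 191.4, 'top': np.float64(267.5), 'edges': (np.int64(301), np.int64(341)), 'row': 198.5}
15.175 [ 0.585  -0.1556  0.2104] [-3.3468  3.4478 11.1332] {'bot': 191.7, 'top': np.float64(266.5), 'edges': (np.int64(302), np.int64(340)), 'row': 198.5}
```

Request:
jog_arm --turn '[[0, 0, 0], [0, 0, 0], [0, 0, 0], [0, 0, 0]]' --translation '[[0, 0, 0.001], [0, 0, 0.002], [0, 0, 0.002], [0, 0, 0.002]]' --grip '[1, 1, 1, 1]' --force 15

```text
clock: 15.68
tool_pos: [0.5853, -0.1552, 0.21]
eef_rot: [0.745, 0.667, 0.001, 0.0]
contact_force: [-4.9, 4.1, 20.8]
opening: 0.271
finger_force: 15.1
```

```bash
python3 - <<'E'
from hand import *
w=cams.snapshot('wrist');st=r.get_state();print(st['clock'],st['tool_pos'],st['contact_force'],hand(w),R.from_quat(st['eef_rot']).as_matrix())
E
```

```text
15.725 [ 0.5854 -0.1552  0.21  ] [-5.3448  3.9762 21.4542] {'bot': 192.3, 'top': np.float64(265.5), 'edges': (np.int64(301), np.int64(339)), 'row': 199.5} [[ 0.1115  0.9938  0.0016]
 [ 0.9938 -0.1115  0.0007]
 [ 0.0009  0.0015 -1.    ]]
```

It hardly pivots under the press. I'll unload, loosen to 3 N, then open slightly so it stands square on the roof.

Request:
jog_arm --turn '[[0, 0, 0], [0, 0, 0], [0, 0, 0], [0, 0, 0], [0, 0, 0], [0, 0, 0], [0, 0, 0]]' --translation '[[0, 0, -0.003], [0, 0, -0.003], [0, 0, -0.003], [0, 0, -0.003], [0, 0, -0.003], [0, 0, -0.003], [0, 0, -0.003]]' --grip '[1, 1, 0.69, 0.64, 0.64, 0.64, 0.64]' --force 3

```text
clock: 16.6
tool_pos: [0.5853, -0.1546, 0.21]
eef_rot: [0.745, 0.667, 0.0, -0.0]
contact_force: [0.6, -0.3, -0.8]
opening: 0.36
finger_force: 0.0
```

```bash
python3 - <<'E'
from hand import *
w=cams.snapshot('wrist');np.save('w8.npy',w);st=r.get_state();print(st['clock'],st['tool_pos'],st['contact_force'],st['opening'],hand(w))
c=cams.camera_params('wrist');M=R.from_quat(st['eef_rot']).as_matrix()
for o in (-.005,0,.005): print(o,proj(c,[np.r_[(st['tool_pos']+M@np.array([.02+o,0,0]))[:2],z] for z in(.23,.14)],True)[:,1])
E
```

```text
16.65 [ 0.5854 -0.1547  0.21  ] [-0.3272  1.0143 -0.361 ] 0.3612733247158412 {'bot': 193.8, 'top': np.float64(250.5), 'edges': (np.int64(302), np.int64(341)), 'row': 200.5}
-0.005 [272.3969 206.925 ]
0 [260.8718 199.5972]
0.005 [248.9069 192.1755]
```

Upright now, with top and bottom both consistent at +4 mm along tool x. I'll recentre by 4 mm and regrip firmly at 60 N.

Request:
jog_arm --turn '[[0, 0, 0], [0, 0, 0], [0, 0, 0], [0, 0, 0], [0, 0, 0], [0, 0, 0], [0, 0, 0], [0, 0, 0]]' --translation '[[0.004, 0, 0], [0.004, 0, 0], [0.004, 0, 0], [0.004, 0, 0], [0.004, 0, 0], [0.004, 0, 0], [0.004, 0, -0.015], [0.004, 0, -0.015]]' --grip '[0.64, 0.64, 1, 1, 1, 1, 1, 1]' --force 60

```text
clock: 17.65
tool_pos: [0.5866, -0.1512, 0.2264]
eef_rot: [0.745, 0.667, 0.001, 0.001]
contact_force: [0.2, 0.1, -1.9]
opening: 0.267
finger_force: 60.0
```

```bash
python3 - <<'E'
from hand import *
w=cams.snapshot('wrist');np.save('w9.npy',w);st=r.get_state();print(st['clock'],st['tool_pos'],st['contact_force'],st['opening'],st['finger_force'],hand(w))
c=cams.camera_params('wrist');M=R.from_quat(st['eef_rot']).as_matrix();print(M,np.degrees(np.arctan2(M[1,1],M[0,1])))
for o in (-.003,0,.003): print(o,proj(c,[st['tool_pos']+M@np.array([.02+o,0,z]) for z in(-.02,.07)],True)[:,1])
d=M.T@(np.array([.5804,-.2175,.21])-st['tool_pos']);print(d)
E
```

```text
17.7 [ 0.5862 -0.151   0.2258] [ 0.0853 -0.0389 -1.9238] 0.2692227501396901 59.998172018676996 {'bot': 199.6, 'top': np.float64(260.5), 'edges': (np.int64(302), np.int64(341)), 'row': 206.5}
[[ 0.11    0.9939  0.0016]
 [ 0.9939 -0.11   -0.0004]
 [-0.0002  0.0016 -1.    ]] -6.317261108271611
-0.003 [267.8593 204.0121]
0 [260.8923 199.6041]
0.003 [253.7669 195.1624]
[-0.0667  0.0015  0.0158]
```

Square and centred (offset 0 at both top and bottom). Back over the slot at the camera-corrected target (0.5798, -0.2175), staying above the roof.

Request:
jog_arm --turn '[[0, 0, 0], [0, 0, 0], [0, 0, 0], [0, 0, 0], [0, 0, 0]]' --translation '[[-0.035, 0, 0], [-0.0667, 0.0009, 0], [-0.0667, 0.0009, 0.004], [-0.0667, 0.0009, 0.008], [-0.0667, 0.0009, 0.008]]' --grip '[1, 1, 1, 1, 1]'

```text
clock: 18.32
tool_pos: [0.5794, -0.2153, 0.2164]
eef_rot: [0.744, 0.668, 0.0, -0.001]
contact_force: [0.5, 0.6, -1.7]
opening: 0.267
finger_force: 60.0
```

```bash
cat > chk.py <<'E'
from hand import *
w=cams.snapshot('wrist');np.save('wc.npy',w);st=r.get_state();print(st['clock'],st['tool_pos'],st['contact_force'],hand(w))
M=R.from_quat(st['eef_rot']).as_matrix();print(M[:,2],np.degrees(np.arctan2(M[1,1],M[0,1])))
print('to target',M.T@(np.array([.5798,-.2175,.21])-st['tool_pos']))
g=w.astype(int).sum(2)//3
print('rows',g[185:206,310:334].mean(1).astype(int).tolist());
c=cams.camera_params('wrist');sl=R.from_euler('z',-6.35,degrees=True).as_matrix()
print(proj(c,[np.array([.5804,-.2175,.14])+sl@[x,.022,0] for x in(-.014,.014)],True))
for r0 in(188,192,196): print(r0,g[r0:r0+2,290:352].mean(0).astype(int).tolist())
E
python3 chk.py
```

```text
18.375 [ 0.5795 -0.2155  0.2167] [ 0.7186 -0.3068 -3.6098] {'bot': 197.1, 'top': np.float64(260.5), 'edges': (np.int64(302), np.int64(341)), 'row': 204.5}
[-0.0006  0.0012 -1.    ] -6.1837666602882955
to target [-0.0019  0.0005  0.0067]
rows [144, 139, 130, 123, 119, 117, 117, 117, 118, 117, 110, 97, 79, 52, 52, 81, 96, 97, 96, 95, 95]
[[301.5896 196.9206]
 [342.9682 197.0933]]
188 [124, 137, 133, 117, 113, 113, 112, 113, 112, 110, 109, 109, 108, 103, 97, 93, 97, 97, 94, 96, 96, 98, 96, 99, 100, 95, 98, 103, 119, 123, 112, 110, 107, 114, 128, 143, 145, 148, 147, 148, 146, 148, 146, 145, 147, 147, 147, 147, 147, 145, 144, 144, 150, 145, 149, 146, 135, 115, 114, 113, 114, 113]
192 [100, 103, 100, 101, 106, 99, 100, 102, 99, 97, 95, 97, 98, 98, 97, 98, 97, 99, 99, 97, 98, 99, 98, 99, 99, 99, 98, 98, 100, 99, 98, 97, 97, 100, 124, 145, 148, 147, 146, 147, 148, 146, 147, 147, 148, 146, 147, 147, 149, 146, 125, 106, 101, 101, 103, 104, 107, 102, 101, 103, 102, 104]
196 [103, 102, 103, 102, 103, 102, 102, 103, 100, 97, 91, 84, 87, 79, 81, 77, 72, 75, 76, 78, 75, 75, 74, 78, 73, 76, 74, 79, 75, 79, 76, 76, 76, 76, 92, 107, 107, 107, 106, 106, 105, 106, 105, 105, 105, 104, 106, 103, 102, 97, 89, 84, 85, 87, 96, 103, 99, 101, 103, 101, 102, 101]
```

Laterally aligned: slot chamfer 300–343 px, carrier 302–341 px. There's 1.9 mm left along tool x. I'll correct that and lower slowly.

Request:
jog_arm --turn '[[0, 0, 0.002], [0, 0, 0.002], [0, 0, 0.002], [0, 0, 0.002], [0, 0, 0.002]]' --translation '[[-0.0019, 0.0003, 0], [-0.0019, 0.0003, 0.002], [-0.0019, 0.0003, 0.004], [-0.0019, 0.0003, 0.0055], [-0.0019, 0.0003, 0.0055]]' --grip '[1, 1, 1, 1, 1]'

```text
clock: 19.0
tool_pos: [0.5793, -0.219, 0.2113]
eef_rot: [0.746, 0.666, -0.0, -0.0]
contact_force: [0.3, -0.5, -2.3]
opening: 0.267
finger_force: 60.0
```

```bash
python3 chk.py
```

```text
19.05 [ 0.5794 -0.219   0.2114] [-0.182  -0.2704 -1.8618] {'bot': 193.4, 'top': np.float64(260.5), 'edges': (np.int64(302), np.int64(341)), 'row': 200.5}
[-0.0001  0.0001 -1.    ] -6.415331029658841
to target [0.0015 0.0002 0.0014]
rows [145, 147, 144, 133, 124, 119, 110, 97, 84, 63, 48, 44, 45, 44, 52, 82, 96, 97, 97, 95, 96]
[[300.3972 193.7636]
 [342.9953 193.7668]]
188 [114, 114, 111, 110, 110, 133, 147, 149, 145, 134, 133, 133, 134, 134, 132, 133, 134, 134, 134, 126, 113, 108, 109, 109, 109, 108, 110, 107, 108, 109, 121, 139, 149, 145, 148, 143, 137, 143, 148, 146, 147, 149, 145, 146, 148, 144, 146, 148, 146, 146, 147, 146, 145, 148, 149, 150, 150, 150, 152, 151, 150, 147]
192 [103, 106, 103, 102, 101, 102, 102, 99, 94, 89, 82, 81, 85, 78, 82, 78, 78, 80, 80, 81, 82, 81, 83, 83, 79, 80, 80, 81, 83, 83, 82, 79, 80, 83, 81, 77, 89, 109, 114, 115, 115, 115, 115, 116, 113, 113, 114, 110, 112, 109, 111, 113, 111, 116, 132, 137, 122, 105, 99, 102, 102, 104]
196 [102, 103, 102, 103, 99, 102, 103, 99, 96, 90, 86, 78, 65, 48, 47, 40, 44, 48, 46, 45, 43, 47, 46, 48, 43, 44, 42, 42, 47, 44, 46, 50, 42, 46, 47, 42, 46, 44, 46, 44, 47, 46, 46, 39, 49, 47, 46, 47, 42, 51, 70, 87, 95, 89, 94, 102, 102, 102, 103, 102, 103, 102]
```

Request:
jog_arm --turn '[[0, 0, 0], [0, 0, 0], [0, 0, 0], [0, 0, 0]]' --translation '[[0.0017, 0, 0], [0.0017, 0, 0], [0.0017, 0, 0], [0.0017, 0, 0]]' --grip '[1, 1, 1, 1]'

```text
clock: 19.55
tool_pos: [0.5796, -0.2174, 0.2115]
eef_rot: [0.746, 0.666, 0.0, -0.0]
contact_force: [0.3, -1.1, -1.7]
opening: 0.267
finger_force: 60.0
```

```bash
python3 chk.py
```

```text
19.6 [ 0.5796 -0.2174  0.2115] [-0.2531  0.2613 -1.6165] {'bot': 195.7, 'top': np.float64(260.5), 'edges': (np.int64(302), np.int64(340)), 'row': 202.5}
[ 0.  0. -1.] -6.418023564905641
to target [-0.0001  0.0002  0.0015]
rows [145, 144, 142, 135, 125, 116, 112, 113, 112, 103, 89, 73, 50, 42, 53, 82, 96, 96, 97, 96, 94]
[[300.3692 196.1336]
 [342.8604 196.1327]]
188 [105, 117, 131, 139, 137, 136, 139, 136, 134, 132, 134, 134, 133, 127, 115, 109, 108, 105, 108, 107, 108, 108, 109, 109, 103, 96, 107, 133, 146, 142, 134, 133, 132, 135, 135, 133, 137, 145, 146, 145, 147, 147, 147, 146, 147, 145, 145, 146, 146, 146, 145, 145, 146, 146, 150, 148, 152, 151, 153, 151, 149, 148]
192 [102, 102, 105, 101, 102, 102, 101, 99, 99, 94, 96, 99, 98, 96, 95, 95, 102, 97, 97, 97, 98, 101, 100, 97, 98, 100, 97, 100, 98, 100, 98, 99, 99, 100, 96, 98, 111, 140, 147, 147, 146, 147, 148, 145, 148, 146, 144, 145, 145, 145, 147, 149, 141, 133, 126, 133, 136, 132, 133, 133, 117, 108]
196 [102, 104, 102, 100, 104, 103, 102, 99, 94, 85, 85, 82, 70, 58, 59, 58, 60, 60, 59, 60, 55, 57, 56, 57, 60, 57, 60, 58, 55, 64, 59, 59, 62, 55, 60, 52, 62, 70, 69, 70, 72, 71, 72, 69, 74, 68, 66, 71, 66, 75, 90, 106, 103, 100, 98, 102, 103, 102, 101, 101, 103, 102]
```

Centred to within a few tenths of a millimetre. Lowering.

Request:
jog_arm --turn '[[0, 0, 0], [0, 0, 0], [0, 0, 0], [0, 0, 0], [0, 0, 0]]' --translation '[[0.0003, 0, 0.0015], [0.0003, 0, 0.003], [0.0003, 0, 0.0045], [0.0003, 0, 0.006], [0.0003, 0, 0.006]]' --grip '[1, 1, 1, 1, 1]'

```text
clock: 20.23
tool_pos: [0.5796, -0.217, 0.2053]
eef_rot: [0.746, 0.666, -0.0, -0.0]
contact_force: [-0.4, -0.7, -2.1]
opening: 0.269
finger_force: 60.0
```

In without contact. Continuing.

Request:
jog_arm --turn '[[0, 0, 0], [0, 0, 0], [0, 0, 0], [0, 0, 0], [0, 0, 0], [0, 0, 0]]' --translation '[[0, 0, 0.003], [0, 0, 0.006], [0, 0, 0.009], [0, 0, 0.012], [0, 0, 0.015], [0, 0, 0.015]]' --grip '[1, 1, 1, 1, 1, 1]'

```text
clock: 20.98
tool_pos: [0.5795, -0.217, 0.1902]
eef_rot: [0.746, 0.666, -0.0, -0.0]
contact_force: [0.2, 0.2, -0.9]
opening: 0.266
finger_force: 60.0
```

Request:
jog_arm --turn '[[0, 0, 0], [0, 0, 0], [0, 0, 0], [0, 0, 0], [0, 0, 0], [0, 0, 0], [0, 0, 0], [0, 0, 0], [0, 0, 0]]' --translation '[[0, 0, 0.004], [0, 0, 0.008], [0, 0, 0.012], [0, 0, 0.016], [0, 0, 0.02], [0, 0, 0.024], [0, 0, 0.024], [0, 0, 0.024], [0, 0, 0.024]]' --grip '[1, 1, 1, 1, 1, 1, 1, 1, 1]'

```text
clock: 22.1
tool_pos: [0.5798, -0.2171, 0.1667]
eef_rot: [0.746, 0.666, 0.0, 0.0]
contact_force: [0.2, -0.6, -2.6]
opening: 0.268
finger_force: 60.0
```

```bash
python3 - <<'E'
from hand import *
w=cams.snapshot('wrist');st=r.get_state();print(st['clock'],st['tool_pos'],st['contact_force'],st['moment'],st['qd'],hand(w))
print(R.from_quat(st['eef_rot']).as_matrix()[:,2])
s=cams.snapshot('top')
print([(t,[ (np.round(d['position'],3).tolist(),round(d['p'],2)) for d in models.place_of('top',t)]) for t in ('carrier_narrow1','cast1')])
E
```

```text
22.15 [ 0.5798 -0.2171  0.1667] [ 0.5811  0.5733 -0.601 ] [-0.1112  0.0815 -0.0403] [ 0.0008 -0.      0.0011  0.0004  0.0001  0.0021  0.0009] {'bot': 216.7, 'top': np.float64(260.5), 'edges': (np.int64(296), np.int64(345)), 'row': 223.5}
[ 0.0004 -0.     -1.    ]
[('carrier_narrow1', [([0.436, 0.348, 0.003], 0.8), ([0.569, 0.278, 0.002], 0.54), ([0.574, -0.214, 0.098], 0.4)]), ('cast1', [([0.712, 0.336, -0.004], 0.77), ([0.672, 0.103, 0.004], 0.72), ([0.318, -0.168, 0.004], 0.7), ([0.576, -0.219, 0.096], 0.64)])]
```

The carrier is upright and still, with only its own weight on the wrist. Its underside is at about 0.097 m, 43 mm below the roof's top face. The other carriers and the casts have not moved. Handing in.

```bash
python3 -c "
from plant import r
print(r.finish_job())"
```

```text
the job is handed in; nothing more can be done
None
```

I slid the wide-bore carrier down onto the gauge base, then drew it off and handed in at about 22 s of the 54 s allowed, holding it upright and still in the slot with about 43 mm of its 90 mm below the roof's top face and no load on the edges. The first try at the slot touched the rim and tilted the carrier in the grip, so I stood it on the roof and regripped it before entering; the other two carriers and the casts were not moved.

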